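# Slide the glue pot over and clamp it

## Robot

A 7-joint arm with a two-finger parallel gripper is mounted at the origin on the work surface. World frame = base frame: x ahead of the robot, y to its left, z up, the work surface at z = 0. Lengths are in m, angles in rad, forces in N, time in s.
With the tool pointing down it reaches from about 0.35 to 0.9 m from the base axis. Payload 19.9 kg.
Tool frame: the origin (TCP) lies on the mounting face of the last link; the fingertips stand 199 mm ahead of it and the grasp point (between the pads) lies 180 mm ahead of it; z points along the fingers, y is the line along which they close (so a half turn about z gives the same grasp; the last joint's range is limited). The gripper opens to 94 mm and grips with 3 to 60 N. Pads are 16 mm wide; open, the fingers measure 119 mm over their backs; the gripper's body (75 mm by 177 mm) begins 78 mm behind the grasp point.
Start: joints at [1.214, 0.417, -0.01, 1.614, 0.005, 1.111, -0.053], TCP at [0.194, -0.594, 0.405] pointing down, gripper open.
Joint ranges: [-2.81, 2.81], [-0.39, 2.02], [-1.27, 1.25], [0.06, 2.57], [-1.19, 4.33], [0.19, 2], [-2.82, 2.82]. Speed limits (rad/s): [1.89, 1.89, 2.39, 2.39, 3.01, 3.01, 3.01].

## Interface

Orientations are given as a unit quaternion [x, y, z, w].
In Python, from station import get_state, get_image, job_done gives the robot as it stands.
- The arm moves only by the tool jog_arm, never from a script. Its argument "increments" is a list of rows, each a list of 5 numbers: the finger opening in mm, from 0 to 94, then the shift along the tool's x, y, z in mm, then the turn about the tool's z in degrees. In form: [[claw, dx, dy, dz, spin], ...]. A call has 1 to 12 rows; each row is the pose to reach, as a shift and turn from the pose commanded when the call began, along the tool's axes at that moment; what a row does not reach only later rows make up. A row lasts 1/12 s, in which the tool goes at most 41.7 mm and 7.16 degrees, less where a joint would pass 70% of its speed; a pose out of reach is approached as far as the arm can. A call with a gripper value outside its range is refused whole. The fingers move at their own pace and stop on an object; "grip_force" is the grip in N (left out, the last holds). Time passes only in rows, so rows that repeat a pose let the fingers close. It gives the time, the measured TCP pose, the force, the opening and the grip force at its end, in the units of the state.
- get_state(): the state, without advancing time (a new reading comes with each control period).
- get_image(name): name is "scene" or "top" or "wrist"; returns a dict with "frame" (400x640x3 uint8, blue, green, red), "fx", "fy", "cx", "cy" (pixels), "eye" and "rotation" of the camera in the world. Camera axes: x right, y up, looking along -z (the intrinsics and any distortion apply to the point x, -y, -z); pixel columns grow to the right and rows downward; lengths in m; the calibration is good to about 2 mm. The wrist camera is an equidistant fisheye: a pixel r from the principal point sees the ray r / f radians off the axis. A picture is of the moment at which its call begins. There is no depth.
- job_done(): hands the job in; it is judged then, once.
The state is a dict: "t": time; "joints": joint angles; "dq": joint speeds; "tau": joint torques, N m; "tool_pos": TCP position; "ee_rot": TCP orientation; "wrist_force": force on the tool from outside, world axes, zero at the start; "torque": the same for the moment, N m; "grip_width": opening from 0.0 (shut) to 1.0 (fully open); "gripper_force": force on a finger pad.
Only numpy, scipy, OpenCV 4.12 (cv2) and the standard library are available. Lean on these libraries where they do the work, as an engineer would, in place of code of your own. Each camera call takes 0.05 s, during which the arm holds its last target. There are 200 camera calls.

## Task

Open the sliding jaw of the bench clamp wide, slide the glue pot along the bench from its orange ring to the green mark between the jaw and the fence pad, centred on the green cross line, and push the jaw shut so that it keeps the pot clamped, jaw pressing on one side and fence pad on the other. The pot is full: keep it standing flat on the bench all the way, never lifted or tipped, and do not ram it hard against the fence. Leave the carton, tape roll, jar and screwdriver where they are.

Things in the scene. Friction and masses are not known exactly. Their poses are not given: they have to be found in the camera images.
- clamp: Bench clamp: aluminium track let in flush with the bench top (no step), with a flat green ring (128 mm) and a green cross line (210 mm) along y. Origin: centre of the ring, on the bench top. x runs along the track from the jaw (at -x) towards the fence (at +x), y along the cross line, z up. The pot goes in sideways, along y, from either side.
- jaw (a joint): Opening of the blue sliding jaw, m: 0 closed, 0.115 fully open (moves to clamp -x). Its black rubber face (80 mm wide, 5 to 45 mm high) stands at clamp x = 0.020 - joint; block 80 mm wide, 75 mm long with face, 46 mm high. Slides stiffly (9 N friction), stays where left. The face is sprung: it gives up to 12 mm into the jaw, 1.2 N per mm.
- jaw_grip (a point): Orange upright grip on top of the jaw, 20 mm along the track x 24 mm across x 56 mm high (45 to 101 mm above the bench). The point lies on its axis 80 mm above the bench, 55 mm behind the rubber face.
- fence: Blue block fixed behind the green ring, 40 mm along the track x 90 wide x 70 high; origin: centre of its underside, axes as the clamp's. A round black rubber pad (52 mm across, centre 31 mm high) on a screw faces the jaw. Its setting varies and is not reported: its face lies 48 to 72 mm in front of the fence origin (clamp x +0.067 to +0.043). Feel for it; it does not yield.
- pot: Lidded steel glue pot with a red band: upright cylinder 110 mm in diameter, 90 mm high, 0.35 to 0.7 kg. Origin at the centre of its underside; z up. A straight black handle sticks out along the pot's own -x, to 170 mm from the axis.
- pot_handle (a point): Point in the middle of the pot's black handle, 115 mm from the pot's axis and 70 mm above the bench. The handle there is 22 mm wide and 18 mm thick (61 to 79 mm above the bench); its black part spans 75 to 170 mm from the axis. It would foul the jaw's orange grip if it pointed to the jaw in the clamp.
- park: Flat orange ring painted on the bench, 136 mm across, where the pot stands at the start; origin at its centre.
- carton: Small cardboard carton 60 x 75 x 80 mm with a white band, a bystander; origin at the centre of its underside.
- tape: Yellow roll of tape lying flat, 110 mm across, 50 mm high, a bystander; origin at the centre of its underside.
- jar: Jar with a white cap, 70 mm across, 90 mm high, a bystander; origin at the centre of its underside.
- driver: Screwdriver with a blue handle, about 190 mm long, lying on the bench, a bystander.
There are look-alikes about, which are no part of the job. Of the things that look like the fence, take the one that is farthest from the robot's base at the start.

How it is judged:
By the outcome, as a careful person would: the job done as asked, in the order asked, and still so for the second after the job is handed in, with the robot touching nothing.
It also fails if it takes over 72 s, if anything falls off the work surface, if the arm or the gripper's body presses on something with over 40 N, if the wrist force passes 120 N, or if a joint passes its speed limit or range.

## Working session

There is one attempt and no reset: what is moved stays moved. The work goes in short steps, Python scripts to look and compute and a tool call to move; the robot and the scene stay as the last step left them, time stands still between calls to the robot, and variables do not carry over. Pictures are saved under pics/ and viewed, at most 11 in all, crops included, and the job is handed in when it is done.

Besides the shell and the picture viewer there is one more tool, called as name(argument=value, ...), one argument or row to a line, values as JSON. jog_arm: Moves the arm, as the interface text tells. Its arguments: {"type":"object","properties":{"increments":{"type":"array","items":{"type":"array","items":{"type":"number"}}},"grip_force":{"type":"number"}},"required":["increments"]}

```bash
mkdir -p pics; python3 - <<'E'
from station import get_state,get_image
import cv2,pickle
s=get_state();print({k:s[k] for k in('t','tool_pos','ee_rot','grip_width','wrist_force')})
d={n:get_image(n) for n in('scene','top','wrist')}
pickle.dump(d,open('im0.pkl','wb'))
for n in d:
    cv2.imwrite(f'pics/{n}0.png',d[n]['frame']);print(n,d[n]['eye'],d[n]['rotation'],d[n]['fx'],d[n]['cx'],d[n]['cy'],[k for k in d[n]])
E
```

```text
{'t': 0.0, 'tool_pos': array([ 0.19407685, -0.59396353,  0.40402994]), 'ee_rot': array([ 9.87558384e-01,  1.57251630e-01, -1.55804270e-04, -5.81970708e-04]), 'grip_width': 0.9970171480412117, 'wrist_force': array([ 0.61264278, -0.13200697,  0.08886031])}
scene [ 1.38965576 -0.14733714  1.2329722 ] [0.23658122 0.19249554 0.62166976 0.7214579 ] 433.2317442156696 318.5031794890138 197.95935823926445 ['frame', 'fx', 'fy', 'cx', 'cy', 'eye', 'rotation']
top [ 0.41728979 -0.02316016  1.22414319] [-0.04827914  0.03774328  0.71485462 -0.69658269] 384.8930157390676 316.93488373024553 196.82874139397885 ['frame', 'fx', 'fy', 'cx', 'cy', 'eye', 'rotation']
wrist [ 0.26516852 -0.57025421  0.38466851] [-0.10467328  0.0769358  -0.58175556  0.80292269] 309.70691628693146 323.6107714051603 196.7833568923977 ['frame', 'fx', 'fy', 'cx', 'cy', 'eye', 'rotation']
```

View pics/top0.png

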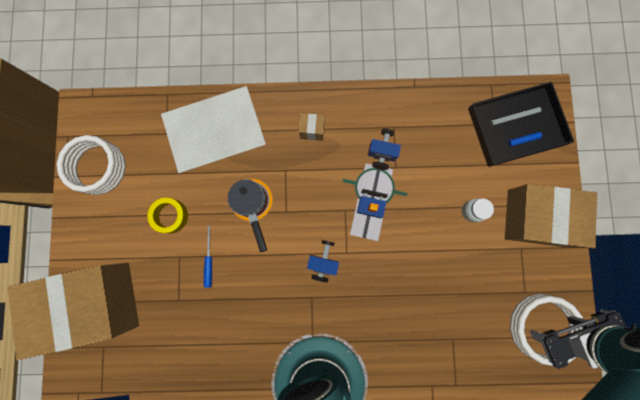

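View pics/scene0.png

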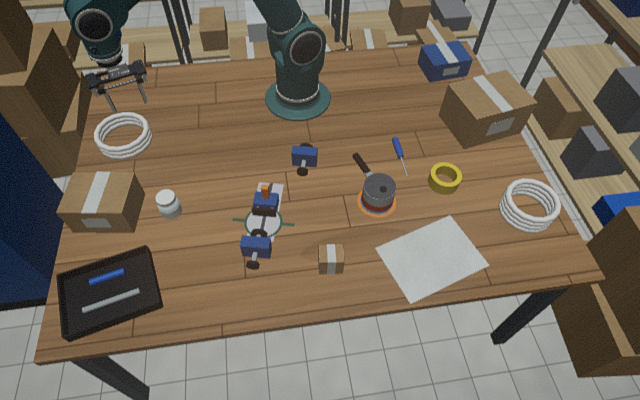

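Top view: pot at (248,200) with its handle to (262,250). The green ring is at (375,185), with its cross line from (343,181) to (407,194). The orange grip is at (374,207), and the far (true) fence at (384,150). The look-alike fence is at (322,266). The scene view shows the same layout: grip at (265,190), pot at (378,190).

```bash
cat > h.py <<'E'
import numpy as np,cv2,pickle
from scipy.spatial.transform import Rotation as R
def ray(im,u,v):
    x=(u-im['cx'])/im['fx'];y=(v-im['cy'])/im['fy']
    return R.from_quat(im['rotation']).apply([x,-y,-1.])
def onplane(im,u,v,z):
    d=ray(im,u,v);return im['eye']+d*(z-im['eye'][2])/d[2]
def two(a,pa,b,pb):
    da,db=ray(a,*pa),ray(b,*pb);da/=np.linalg.norm(da);db/=np.linalg.norm(db)
    t=np.linalg.lstsq(np.c_[da,-db],b['eye']-a['eye'],rcond=None)[0]
    p,q=a['eye']+da*t[0],b['eye']+db*t[1];return (p+q)/2,np.linalg.norm(p-q)
def blobs(im,lo,hi,roi,amin=15):
    x0,y0,x1,y1=roi;h=cv2.cvtColor(im['frame'],cv2.COLOR_BGR2HSV)
    m=cv2.inRange(h,np.array(lo),np.array(hi));k=np.zeros_like(m);k[y0:y1,x0:x1]=m[y0:y1,x0:x1]
    n,l,s,c=cv2.connectedComponentsWithStats(k)
    return [(s[i].tolist(),c[i].round(1).tolist(),np.argwhere(l==i)[:,::-1]) for i in range(1,n) if s[i][4]>=amin]
E
python3 - <<'E'
from h import *
d=pickle.load(open('im0.pkl','rb'));T,S=d['top'],d['scene']
rt=(335,120,420,250);rs=(220,170,300,275)
for nm,lo,hi in(('green',(40,60,30),(90,255,255)),('orange',(5,150,120),(20,255,255)),('blue',(105,100,40),(130,255,255))):
    for n,im,r in(('T',T,rt),('S',S,rs)):
        print(nm,n,[b[:2] for b in blobs(im,lo,hi,r,8)])
rt=(215,165,285,260);rs=(345,145,405,220)
for nm,lo,hi in(('orange',(5,170,120),(20,255,255)),('grey',(0,0,0),(180,70,130)),('black',(0,0,0),(180,255,45)),('red',(170,100,50),(180,255,255))):
    for n,im,r in(('T',T,rt),('S',S,rs)):
        print(nm,n,[b[:2] for b in blobs(im,lo,hi,r,8)])
a=cv2.resize(T['frame'][120:260,215:415],None,fx=4,fy=4,interpolation=cv2.INTER_CUBIC)
b=cv2.resize(S['frame'][145:275,225:405],None,fx=4,fy=4,interpolation=cv2.INTER_CUBIC)
cv2.imwrite('pics/c1.png',a);cv2.imwrite('pics/c2.png',b)
E
```

```text
green T [([343, 168, 34, 30, 95], [356.7, 180.7]), ([381, 170, 11, 10, 20], [386.4, 173.4]), ([387, 181, 20, 21, 69], [396.2, 192.3])]
green S [([233, 213, 18, 21, 39], [243.4, 222.0]), ([273, 212, 21, 23, 45], [282.0, 223.7])]
orange T [([335, 120, 30, 8, 119], [348.9, 123.8]), ([365, 120, 5, 5, 13], [366.8, 121.9]), ([370, 120, 5, 5, 12], [371.9, 121.6]), ([378, 120, 42, 7, 164], [397.9, 122.9]), ([374, 122, 4, 5, 11], [375.4, 124.4]), ([366, 125, 6, 3, 9], [368.1, 126.0]), ([335, 129, 48, 40, 870], [353.1, 146.8]), ([395, 128, 25, 39, 549], [408.4, 146.5]), ([390, 137, 4, 5, 15], [391.3, 139.2]), ([386, 162, 9, 5, 23], [390.6, 163.9]), ([335, 169, 28, 41, 535], [344.7, 188.8]), ([387, 168, 33, 41, 653], [406.7, 188.1]), ([369, 203, 9, 8, 54], [373.2, 206.8]), ([346, 210, 74, 40, 1303], [391.2, 233.3]), ([335, 212, 11, 38, 282], [339.7, 231.4])]
orange S [([261, 185, 7, 5, 30], [264.2, 187.2])]
blue T [([370, 140, 30, 19, 369], [384.7, 148.2]), ([358, 196, 28, 22, 345], [370.9, 206.3])]
blue S [([253, 192, 25, 14, 239], [265.3, 199.3]), ([240, 236, 30, 13, 323], [254.8, 241.8])]
orange T [([249, 178, 24, 42, 192], [264.7, 197.2]), ([234, 213, 15, 9, 53], [241.9, 217.1])]
orange S [([358, 192, 19, 25, 53], [362.6, 205.2]), ([378, 198, 18, 19, 39], [390.2, 208.2])]
grey T [([228, 179, 41, 38, 1113], [246.7, 197.5]), ([251, 220, 15, 32, 194], [258.3, 235.2])]
grey S [([354, 154, 42, 53, 995], [377.3, 187.4]), ([398, 154, 6, 5, 11], [401.0, 156.6]), ([360, 200, 33, 14, 76], [374.5, 209.4])]
black T []
black S []
red T []
red S []
```

View pics/c1.png

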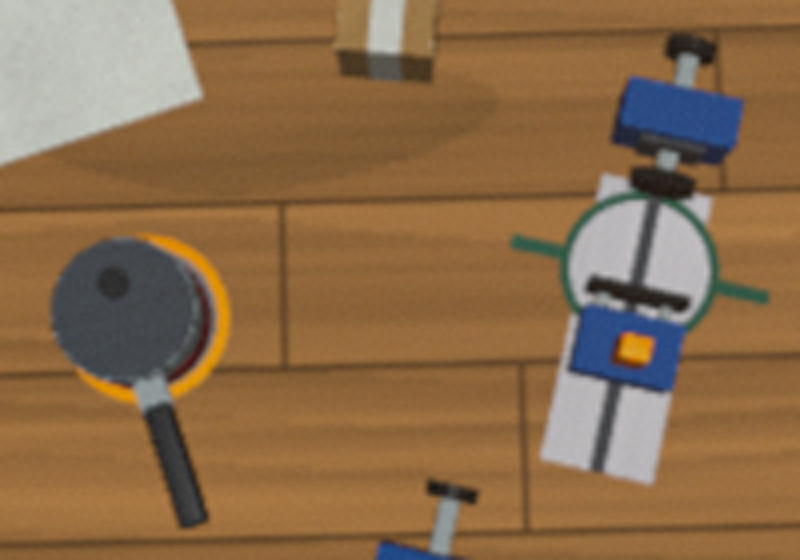

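View pics/c2.png

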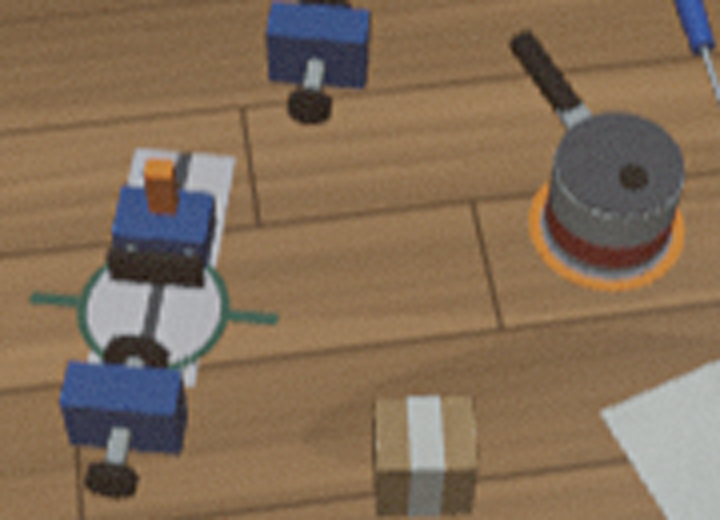

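Crop 1 shows the lid centred at about (122,310), the handle from (158,405) to (195,522), and the cross-line ends at (513,242) and (768,297). In it the jaw face is at about (637,293), the pad at (663,182) and the grip top at (630,347). Crop 2 shows the same features; its handle runs (572,108) to (520,40), with the grip top at (159,166).

```bash
cat > m.py <<'E'
from h import *
from scipy.optimize import least_squares
d=pickle.load(open('im0.pkl','rb'));T,S=d['top'],d['scene']
ct=lambda u,v:((u+.5)/4-.5+215,(v+.5)/4-.5+120)
cs=lambda u,v:((u+.5)/4-.5+225,(v+.5)/4-.5+145)
def circ(P):
    r=least_squares(lambda q:np.hypot(P[:,0]-q[0],P[:,1]-q[1])-q[2],[*P[:,:2].mean(0),.06],loss='soft_l1',f_scale=.002).x;return r
a,b=onplane(T,*ct(513,242),0),onplane(T,*ct(768,297),0)
c,e=onplane(S,*cs(30,297),0),onplane(S,*cs(277,320),0)
print('line T',(a+b)/2,np.linalg.norm(a-b),np.degrees(np.arctan2(*(a-b)[[1,0]])));print('line S',(c+e)/2,np.linalg.norm(c-e),np.degrees(np.arctan2(*(c-e)[[1,0]])))
print('line ends 2view',two(T,ct(513,242),S,cs(277,320)),two(T,ct(768,297),S,cs(30,297)))
g=blobs(T,(40,60,30),(90,255,255),(335,160,420,210),8);P=np.vstack([x[2] for x in g])
W=np.array([onplane(T,u,v,0) for u,v in P]);m=(a+b)/2;k=np.linalg.norm((W-m)[:,:2],axis=1)<.075
print('ring',circ(W[k]))
print('grip',two(T,ct(629,347),S,cs(159,166)))
print('handle end',two(T,ct(193,523),S,cs(520,40)),'start',two(T,ct(158,405),S,cs(572,108)))
print('lid',two(T,ct(123,310),S,cs(619,163)),'knob',two(T,ct(112,282),S,cs(633,177)))
g=blobs(T,(5,170,150),(20,255,255),(215,165,285,225),20);P=np.vstack([x[2] for x in g])
print('park',circ(np.array([onplane(T,u,v,0) for u,v in P])))
print('jaw face T',onplane(T,*ct(637,290),.045),'pad T top',onplane(T,*ct(660,193),.057),'S jaw face top',onplane(S,*cs(157,250),.045))
print('grip plane',onplane(T,*ct(629,347),.101),onplane(S,*cs(159,166),.101))
E
python3 m.py
```

```text
line T [ 0.59412506 -0.19253473  0.        ] 0.2080663278011136 76.06873833671283
line S [ 0.59383793 -0.1925624   0.        ] 0.20948512905851202 -104.45526862070567
line ends 2view (array([ 0.61935875, -0.09135306, -0.00093922]), np.float64(0.0005257869461778823)) (array([ 0.5688466 , -0.29347846,  0.0016083 ]), np.float64(0.0006415168711872062))
ring [ 0.59364781 -0.19184647  0.0610277 ]
grip (array([ 0.5222669, -0.1706995,  0.1001444]), np.float64(0.005094527223703724))
handle end (array([0.40229683, 0.15625964, 0.06856088]), np.float64(0.0023927188055677937)) start (array([0.49060607, 0.18190965, 0.07586661]), np.float64(8.940394536188969e-05))
lid (array([0.56154345, 0.20549965, 0.08601337]), np.float64(0.0008050084874756337)) knob (array([0.58190161, 0.21199154, 0.09241677]), np.float64(0.0015645503067691809))
park [0.56567872 0.20663661 0.06539865]
jaw face T [ 0.57165347 -0.18327578  0.045     ] pad T top [ 0.64478695 -0.20250032  0.057     ] S jaw face top [ 0.56620941 -0.18319247  0.045     ]
grip plane [ 0.52246917 -0.16804002  0.101     ] [ 0.52238648 -0.17319776  0.101     ]
```

```bash
cat > go.py <<'E'
import sys;from h import *;from station import get_state
# args: x y z ydir_deg (TCP target)
C=np.array([.594,-.1925]);a=np.radians(-14.1);X=np.array([np.cos(a),np.sin(a)]);Y=np.array([-X[1],X[0]])
def delta(x,y,z,yd):
    s=get_state();r=R.from_quat(s['ee_rot']);M=r.as_matrix()
    cur=np.degrees(np.arctan2(M[1,1],M[0,1]));sp=-((yd-cur+180)%360-180)
    return (M.T@(np.array([x,y,z])-s['tool_pos'])*1000).round(1),round(sp,1)
if __name__=='__main__':
    s=get_state();v=s['tool_pos'][:2]-C
    print('t',s['t'],'clamp xy',(v@X).round(4),(v@Y).round(4),'z',s['tool_pos'][2].round(4),'F xyz',s['wrist_force'].round(1),s['grip_width'])
    c=sys.argv[1:]
    if c: print(delta(*map(float,c)))
E
python3 go.py .5218 -.173 .30 -14.1
```

```text
t 0.15 clamp xy -0.2901 -0.4868 z 0.4042 F xyz [0.8 0.1 0.3] 1.0013643787457043
(array([ 442.3, -298.3,  104.4]), np.float64(-57.8))
```

jog_arm(
  increments=[
    [60, 40, -27, 6, -5],
    [60, 80, -54, 12, -10],
    [60, 120, -81, 18, -15],
    [60, 160, -108, 24, -20],
    [60, 200, -135, 30, -25],
    [60, 240, -162, 36, -30],
    [60, 280, -189, 42, -36],
    [60, 320, -216, 48, -42],
    [60, 360, -243, 54, -48],
    [60, 400, -270, 60, -54],
    [60, 425, -287, 62, -57.8],
    [60, 442, -298, 64, -57.8],
  ],
)

```text
t: 1.15
tool_pos: [0.4998, -0.2007, 0.3443]
ee_rot: [0.787, 0.617, -0.0, -0.0]
wrist_force: [1.1, -1.3, 0.4]
grip_width: 0.639
gripper_force: 0.0
```

```bash
python3 - <<'E'
from station import get_image
import cv2,pickle
w=get_image('wrist');pickle.dump(w,open('w1.pkl','wb'));cv2.imwrite('pics/w1.png',w['frame'])
E
python3 go.py .5218 -.173 .26 -14.1
```

```text
t 1.2 clamp xy -0.0872 -0.0231 z 0.3438 F xyz [ 0.8 10.8 -2.7] 0.6368580317069636
(array([24. , 12.6, 83.9]), np.float64(0.5))
```

View pics/w1.png

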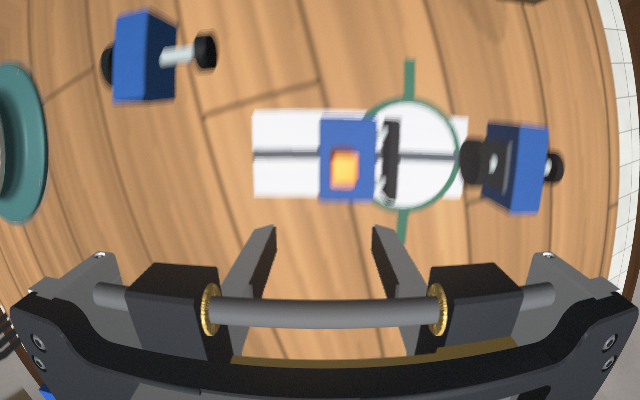

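Wrist view: the grip top is at about (344,160), the pad's front face at about (461,162), the track slot at v≈155, and the ring centre at about (409,153).

```bash
cat >> h.py <<'E'
def wray(im,u,v):
    x,y=u-im['cx'],v-im['cy'];r=np.hypot(x,y);t=r/im['fx']
    return R.from_quat(im['rotation']).apply([np.sin(t)*x/r,-np.sin(t)*y/r,-np.cos(t)])
def wplane(im,u,v,z):
    d=wray(im,u,v);return im['eye']+d*(z-im['eye'][2])/d[2]
E
python3 - <<'E'
from h import *;from go import C,X,Y
w=pickle.load(open('w1.pkl','rb'))
b=blobs(w,(5,190,170),(28,255,255),(320,130,370,195),20);print([x[:2] for x in b])
for n,u,v,z in(('grip',344.5,161,.101),('ring l',361,154,0),('ring r',459,154,0),('ring up',408,98,0),('ring dn',404,209,0),('padface',461,162,.031),('jawfacetop',399,160,.045)):
    p=wplane(w,u,v,z);q=p[:2]-C;print(n,p.round(4),'clamp',(q@X).round(4),(q@Y).round(4))
E
python3 go.py .5218 -.173 .30 -14.1
```

```text
[]
grip [ 0.5246 -0.1628  0.101 ] clamp -0.0745 0.0119
ring l [ 0.5466 -0.1754  0.    ] clamp -0.0502 0.005
ring r [ 0.6566 -0.1995  0.    ] clamp 0.0624 0.0085
ring up [ 0.6095 -0.1277  0.    ] clamp -0.0008 0.0666
ring dn [ 0.5812 -0.2468  0.    ] clamp 0.0008 -0.0558
padface [ 0.6443 -0.2012  0.031 ] clamp 0.0509 0.0038
jawfacetop [ 0.5762 -0.1822  0.045 ] clamp -0.0198 0.0056
t 1.2 clamp xy -0.0872 -0.0231 z 0.3438 F xyz [ 0.8 10.8 -2.7] 0.6368580317069636
(array([24.2, 12.6, 43.9]), np.float64(0.5))
```

jog_arm(
  increments=[
    [60, 12, 6, 0, 0.3],
    [60, 24, 12.5, 10, 0.5],
    [60, 24, 12.5, 30, 0.5],
    [60, 24, 12.5, 50, 0.5],
    [60, 24, 12.5, 70, 0.5],
    [60, 24, 12.5, 84, 0.5],
    [15, 24, 12.5, 84, 0.5],
    [15, 24, 12.5, 84, 0.5],
    [15, 24, 12.5, 84, 0.5],
    [15, 24, 12.5, 84, 0.5],
    [15, 24, 12.5, 84, 0.5],
  ],
  grip_force=30,
)

```text
t: 2.12
tool_pos: [0.5172, -0.1823, 0.2614]
ee_rot: [0.791, 0.611, 0.0, 0.001]
wrist_force: [-0.2, -0.1, 0.3]
grip_width: 0.325
gripper_force: 0.0
```

```bash
python3 go.py .4485 -.156 .26 -14.1
```

```text
t 2.1167 clamp xy -0.077 -0.0088 z 0.2614 F xyz [-0.2 -0.1  0.3] 0.3245506138356528
(array([  8.1, -73.1,   1.3]), np.float64(-0.5))
```

jog_arm(
  increments=[
    [40, 5, 1.5, 1, -0.5],
    [40, 9.5, 1.5, 1, -0.5],
    [40, 9.5, 1.5, 1, -0.5],
    [12, 9.5, 1.5, 1, -0.5],
    [12, 9.5, 1.5, 1, -0.5],
    [12, 9.5, 1.5, 1, -0.5],
    [12, 9.5, 1.5, 1, -0.5],
    [12, 9.5, 1.5, 1, -0.5],
    [12, 9.5, 1.5, 1, -0.5],
    [12, 9.5, 1.5, 1, -0.5],
  ],
)

```text
t: 2.95
tool_pos: [0.5208, -0.1735, 0.2595]
ee_rot: [0.789, 0.615, -0.0, -0.0]
wrist_force: [-1.1, -0.2, 1.3]
grip_width: 0.213
gripper_force: 30.0
```

```bash
python3 go.py .4485 -.156 .26 -14.1
```

```text
t 2.95 clamp xy -0.0757 0.0006 z 0.2595 F xyz [-1.1 -0.2  1.3] 0.213151865637255
(array([ -0.7, -74.3,  -0.5]), np.float64(-0.0))
```

jog_arm(
  increments=[
    [12, 0, -6, 0, 0],
    [12, 0, -13, 0, 0],
    [12, 0, -20, 0, 0],
    [12, 0, -27, 0, 0],
    [12, 0, -34, 0, 0],
    [12, 0, -41, 0, 0],
    [12, 0, -48, 0, 0],
    [12, 0, -55, 0, 0],
    [12, 0, -62, 0, 0],
    [12, 0, -68, 0, 0],
    [12, 0, -72, 0, 0],
    [12, 0, -72, 0, 0],
  ],
)

```text
t: 3.95
tool_pos: [0.4507, -0.1556, 0.2595]
ee_rot: [0.789, 0.615, 0.0, 0.0]
wrist_force: [2.5, 1.0, -3.4]
grip_width: 0.212
gripper_force: 30.0
```

jog_arm(
  increments=[
    [12, 0, 0, 0, 0],
    [45, 0, 0, 0, 0],
    [45, 0, 0, 0, 0],
    [45, 0, 0, 0, 0],
    [45, 0, 0, -20, 0],
    [45, 0, 0, -50, 0],
    [45, 0, 0, -80, 0],
    [45, 0, 0, -80, 0],
  ],
)

```text
t: 4.62
tool_pos: [0.4522, -0.1559, 0.3442]
ee_rot: [0.789, 0.615, 0.002, 0.003]
wrist_force: [0.2, -0.4, 1.6]
grip_width: 0.479
gripper_force: 0.0
```

```bash
python3 - <<'E'
from station import get_image
import cv2,pickle
d={n:get_image(n) for n in('scene','top')};pickle.dump(d,open('im1.pkl','wb'))
a=cv2.resize(d['top']['frame'][120:260,215:415],None,fx=4,fy=4,interpolation=cv2.INTER_CUBIC)
cv2.imwrite('pics/c3.png',a)
from h import *;b=blobs(d['top'],(100,90,40),(130,255,255),(345,130,410,250),20);print([x[:2] for x in b])
E
# handle mid from pot measurement
python3 go.py .4525 .1715 .35 -72.7
```

```text
[([369, 140, 31, 20, 394], [384.4, 148.4]), ([353, 219, 6, 17, 68], [355.6, 228.1])]
t 4.7167 clamp xy -0.1474 0.0006 z 0.3404 F xyz [ 0.7 -0.1 -0.2] 0.47902445615939204
(array([317.9, -78.6,  -9.9]), np.float64(58.6))
```

View pics/c3.png

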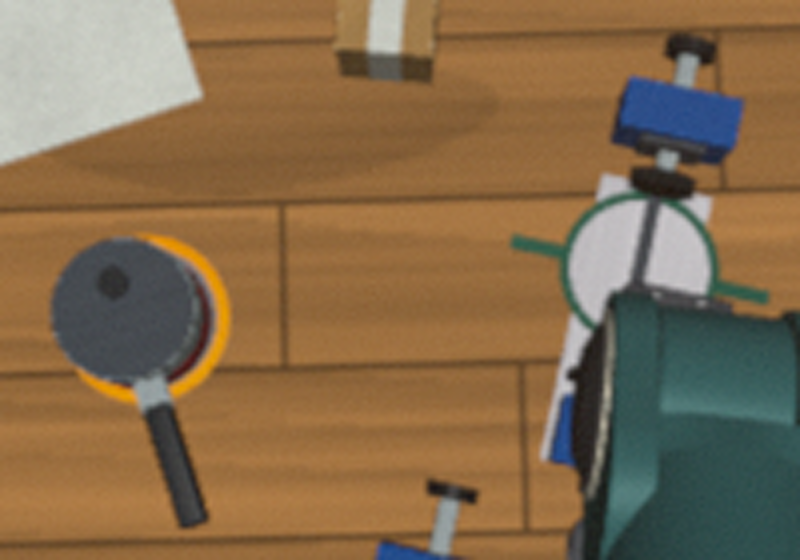

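The jaw has slid back (blue at about (356,228)), and the pot is untouched at (122,310) in the crop. Next is the handle.

jog_arm(
  increments=[
    [60, 30, -7.5, 0, 5],
    [60, 60, -15, 0, 11],
    [60, 95, -23, 0, 17],
    [60, 130, -32, 0, 24],
    [60, 165, -41, 0, 31],
    [60, 200, -49, 0, 38],
    [60, 235, -58, 0, 45],
    [60, 265, -65, 0, 51],
    [60, 290, -71, 0, 56],
    [60, 308, -76, 0, 58.6],
    [60, 317, -78, 0, 58.6],
    [60, 317, -78, 0, 58.6],
  ],
)

```text
t: 5.72
tool_pos: [0.4522, 0.1725, 0.3387]
ee_rot: [0.988, 0.153, -0.001, -0.0]
wrist_force: [-0.4, -0.6, -0.4]
grip_width: 0.639
gripper_force: 0.0
```

```bash
python3 go.py .4536 .172 .25 -72.8
```

```text
t 5.7167 clamp xy -0.2265 0.3195 z 0.3387 F xyz [-0.4 -0.6 -0.4] 0.6390764441903247
(array([ 1.3,  1. , 88.7]), np.float64(0.4))
```

jog_arm(
  increments=[
    [60, 1, 1, 20, 0.4],
    [60, 1, 1, 45, 0.4],
    [60, 1, 1, 70, 0.4],
    [60, 1, 1, 83, 0.4],
    [60, 1, 1, 88.5, 0.4],
    [60, 1, 1, 88.5, 0.4],
    [40, 1, 1, 88.5, 0.4],
    [32, 1, 1, 88.5, 0.4],
    [28, 1, 1, 88.5, 0.4],
    [24, 1, 1, 88.5, 0.4],
    [24, 1, 1, 88.5, 0.4],
  ],
  grip_force=20,
)

```text
t: 6.63
tool_pos: [0.454, 0.17, 0.2515]
ee_rot: [0.989, 0.147, 0.0, -0.0]
wrist_force: [-1.0, 0.9, 1.0]
grip_width: 0.319
gripper_force: 0.0
```

jog_arm(
  increments=[
    [20, 0, 0, 0, 0],
    [15, 0, 0, 0, 0],
    [15, 0, 0, 0, 0],
    [15, 0, 0, 0, 0],
    [15, 0, 0, 0, 0],
  ],
)

```text
t: 7.05
tool_pos: [0.4538, 0.1702, 0.2511]
ee_rot: [0.989, 0.147, 0.0, -0.0]
wrist_force: [-2.2, 1.4, 4.9]
grip_width: 0.232
gripper_force: 19.9
```

```bash
python3 go.py .4536 .172 .25 -72.8
```

```text
t 7.05 clamp xy -0.2243 0.3176 z 0.2511 F xyz [-2.2  1.4  4.9] 0.23239513470603598
(array([ 0.3, -1.8,  1.1]), np.float64(-0.3))
```

```bash
cat > seg.py <<'E'
import sys;from go import *
# args: target axis clamp x y, handle angle in clamp frame, total rows, dz mm ; prints rows relative to now (chunk by chunk relative to chunk start)
tx,ty,tf,n,dz=map(float,sys.argv[1:6]);n=int(n);L=float(sys.argv[6]) if len(sys.argv)>6 else .115
s=get_state();M=R.from_quat(s['ee_rot']).as_matrix();ps=np.arctan2(M[1,0],M[0,0])
f0=ps+np.pi;u=lambda f:np.array([np.cos(f),np.sin(f)])
p0=s['tool_pos'][:2];A0=p0-L*u(f0);A1=C+tx*X+ty*Y;f1=np.radians(tf)+a
df=(f1-f0+np.pi)%(2*np.pi)-np.pi
v=A0-C;print('axis now clamp',(v@X).round(4),(v@Y).round(4),'phi',np.degrees(f0-a)%360,'t',s['t'],'F',s['wrist_force'].round(1),'z',s['tool_pos'][2])
def pose(k):
    q=k/n;q=q*q*(3-2*q) if n>5 else q;f=f0+df*q;return A0+(A1-A0)*q+L*u(f),f
for c in range(0,n,12):
    b,fb=pose(c);pp=fb-np.pi;ex=u(pp);ey=np.array([ex[1],-ex[0]])
    print([[15]+(np.round(np.array([(pose(k)[0]-b)@ex,(pose(k)[0]-b)@ey])*1000,1)).tolist()+[dz if c==0 else 0]+[round(-np.degrees(pose(k)[1]-fb),1)] for k in range(c+1,min(c+12,n)+1)])
E
python3 seg.py -0.014 0.17 270 36 -0.7
```

```text
axis now clamp -0.1257 0.3768 phi 211.0112057211679 t 7.05 F [-2.2  1.4  4.9] z 0.2511105760667941
[[15, -0.0, 0.8, -0.7, np.float64(-0.1)], [15, -0.1, 3.1, -0.7, np.float64(-0.5)], [15, -0.2, 6.9, -0.7, np.float64(-1.2)], [15, -0.3, 12.1, -0.7, np.float64(-2.0)], [15, -0.4, 18.5, -0.7, np.float64(-3.1)], [15, -0.5, 26.2, -0.7, np.float64(-4.4)], [15, -0.5, 34.9, -0.7, np.float64(-5.8)], [15, -0.4, 44.5, -0.7, np.float64(-7.4)], [15, -0.2, 55.1, -0.7, np.float64(-9.2)], [15, 0.1, 66.5, -0.7, np.float64(-11.1)], [15, 0.6, 78.6, -0.7, np.float64(-13.2)], [15, 1.3, 91.2, -0.7, np.float64(-15.3)]]
[[15, -2.6, 12.9, 0, np.float64(-2.2)], [15, -5.2, 26.3, 0, np.float64(-4.5)], [15, -7.6, 40.0, 0, np.float64(-6.9)], [15, -9.9, 53.9, 0, np.float64(-9.3)], [15, -12.0, 67.9, 0, np.float64(-11.7)], [15, -13.9, 82.1, 0, np.float64(-14.2)], [15, -15.6, 96.1, 0, np.float64(-16.7)], [15, -17.1, 110.0, 0, np.float64(-19.1)], [15, -18.4, 123.7, 0, np.float64(-21.5)], [15, -19.4, 137.0, 0, np.float64(-23.9)], [15, -20.3, 150.0, 0, np.float64(-26.2)], [15, -21.0, 162.4, 0, np.float64(-28.4)]]
[[15, -6.1, 10.2, 0, np.float64(-2.1)], [15, -11.7, 19.8, 0, np.float64(-4.2)], [15, -16.9, 28.9, 0, np.float64(-6.1)], [15, -21.5, 37.3, 0, np.float64(-7.8)], [15, -25.7, 45.0, 0, np.float64(-9.5)], [15, -29.4, 51.9, 0, np.float64(-10.9)], [15, -32.6, 57.9, 0, np.float64(-12.2)], [15, -35.2, 62.9, 0, np.float64(-13.3)], [15, -37.3, 67.0, 0, np.float64(-14.1)], [15, -38.8, 69.9, 0, np.float64(-14.8)], [15, -39.7, 71.8, 0, np.float64(-15.2)], [15, -40.0, 72.4, 0, np.float64(-15.3)]]
```

jog_arm(
  increments=[
    [15, 0, 1, -0.7, 0],
    [15, 0, 3, -0.7, -0.5],
    [15, 0, 7, -0.7, -1],
    [15, -0.5, 12, -0.7, -2],
    [15, -0.5, 18.5, -0.7, -3],
    [15, -0.5, 26, -0.7, -4.5],
    [15, -0.5, 35, -0.7, -6],
    [15, -0.5, 44.5, -0.7, -7.5],
    [15, 0, 55, -0.7, -9],
    [15, 0, 66.5, -0.7, -11],
    [15, 0.5, 78.5, -0.7, -13],
    [15, 1.5, 91, -0.7, -15.3],
  ],
)

```text
t: 8.05
tool_pos: [0.4818, 0.0824, 0.2515]
ee_rot: [0.96, 0.278, -0.0, -0.0]
wrist_force: [0.3, 1.0, -1.4]
grip_width: 0.237
gripper_force: 20.0
```

jog_arm(
  increments=[
    [15, -2.5, 13, 0, -2],
    [15, -5, 26, 0, -4.5],
    [15, -7.5, 40, 0, -7],
    [15, -10, 54, 0, -9.5],
    [15, -12, 68, 0, -12],
    [15, -14, 82, 0, -14],
    [15, -15.5, 96, 0, -16.5],
    [15, -17, 110, 0, -19],
    [15, -18.5, 123.5, 0, -21.5],
    [15, -19.5, 137, 0, -24],
    [15, -20.5, 148, 0, -26],
    [15, -21, 154, 0, -27],
  ],
)

```text
t: 9.05
tool_pos: [0.5462, -0.0601, 0.2513]
ee_rot: [0.869, 0.494, -0.0, -0.0]
wrist_force: [-0.4, 2.1, 0.7]
grip_width: 0.23
gripper_force: 19.9
```

```bash
python3 seg.py -0.014 0.17 270 12 0;python3 go.py
```

```text
axis now clamp -0.0456 0.227 phi 253.34857803229747 t 9.05 F [-0.4  2.1  0.7] z 0.25131705367903934
[[15, -0.9, 1.6, 0.0, np.float64(-0.3)], [15, -3.3, 5.9, 0.0, np.float64(-1.2)], [15, -7.0, 12.5, 0.0, np.float64(-2.6)], [15, -11.5, 20.7, 0.0, np.float64(-4.3)], [15, -16.4, 30.1, 0.0, np.float64(-6.3)], [15, -21.5, 40.0, 0.0, np.float64(-8.3)], [15, -26.5, 49.8, 0.0, np.float64(-10.4)], [15, -31.1, 59.1, 0.0, np.float64(-12.3)], [15, -35.0, 67.3, 0.0, np.float64(-14.0)], [15, -38.0, 73.7, 0.0, np.float64(-15.4)], [15, -40.0, 78.0, 0.0, np.float64(-16.3)], [15, -40.7, 79.6, 0.0, np.float64(-16.7)]]
t 9.05 clamp xy -0.0786 0.1168 z 0.2513 F xyz [-0.4  2.1  0.7] 0.23041357467260307
```

jog_arm(
  increments=[
    [15, -1, 1.5, 0, 0],
    [15, -3, 6, 0, -1],
    [15, -7, 12.5, 0, -2.5],
    [15, -11.5, 20.5, 0, -4],
    [15, -16, 30, 0, -6],
    [15, -21, 39, 0, -8],
    [15, -26, 48, 0, -10],
    [15, -30, 56, 0, -12],
    [15, -33.5, 63, 0, -13.5],
    [15, -35.5, 67, 0, -15],
    [15, -36, 69, 0, -15.5],
    [15, -36, 69, 0, -15.5],
  ],
)

```text
t: 10.05
tool_pos: [0.5869, -0.1248, 0.2515]
ee_rot: [0.795, 0.607, -0.0, -0.0]
wrist_force: [0.6, -1.4, -0.4]
grip_width: 0.233
gripper_force: 19.9
```

jog_arm(
  increments=[
    [15, 0, 0, 0, 0],
    [15, 0, 0, 0, 0],
  ],
)

```text
t: 10.22
tool_pos: [0.5867, -0.1243, 0.2517]
ee_rot: [0.795, 0.606, -0.0, 0.0]
wrist_force: [0.0, -1.5, -0.8]
grip_width: 0.234
gripper_force: 19.9
```

```bash
python3 - <<'E'
from station import get_image
import cv2,pickle
d={n:get_image(n) for n in('scene','top')};pickle.dump(d,open('im2.pkl','wb'))
a=cv2.resize(d['top']['frame'][110:250,285:435],None,fx=4,fy=4,interpolation=cv2.INTER_CUBIC)[:, :400]
b=cv2.resize(d['scene']['frame'][150:290,240:340],None,fx=4,fy=4,interpolation=cv2.INTER_CUBIC)
cv2.imwrite('pics/c4.png',cv2.hconcat([a,b]))
E
python3 seg.py -0.012 0.0 270 24 0;python3 go.py
```

```text
axis now clamp -0.0212 0.1794 phi 268.78735506809824 t 10.3167 F [-0.3 -1.2 -0.3] z 0.25174191300547766
[[15, -0.9, 0.1, 0.0, np.float64(-0.0)], [15, -3.5, 0.3, 0.0, np.float64(-0.0)], [15, -7.7, 0.7, 0.0, np.float64(-0.1)], [15, -13.3, 1.1, 0.0, np.float64(-0.1)], [15, -20.1, 1.7, 0.0, np.float64(-0.1)], [15, -28.0, 2.4, 0.0, np.float64(-0.2)], [15, -36.8, 3.2, 0.0, np.float64(-0.2)], [15, -46.4, 4.0, 0.0, np.float64(-0.3)], [15, -56.7, 4.9, 0.0, np.float64(-0.4)], [15, -67.4, 5.8, 0.0, np.float64(-0.5)], [15, -78.4, 6.8, 0.0, np.float64(-0.5)], [15, -89.6, 7.7, 0.0, np.float64(-0.6)]]
[[15, -11.2, 0.8, 0, np.float64(-0.1)], [15, -22.2, 1.7, 0, np.float64(-0.2)], [15, -32.9, 2.5, 0, np.float64(-0.2)], [15, -43.2, 3.3, 0, np.float64(-0.3)], [15, -52.8, 4.0, 0, np.float64(-0.4)], [15, -61.6, 4.7, 0, np.float64(-0.4)], [15, -69.5, 5.3, 0, np.float64(-0.5)], [15, -76.4, 5.8, 0, np.float64(-0.5)], [15, -81.9, 6.2, 0, np.float64(-0.6)], [15, -86.1, 6.5, 0, np.float64(-0.6)], [15, -88.7, 6.7, 0, np.float64(-0.6)], [15, -89.6, 6.8, 0, np.float64(-0.6)]]
t 10.3167 clamp xy -0.0236 0.0644 z 0.2517 F xyz [-0.3 -1.2 -0.3] 0.23595152253431256
```

View pics/c4.png

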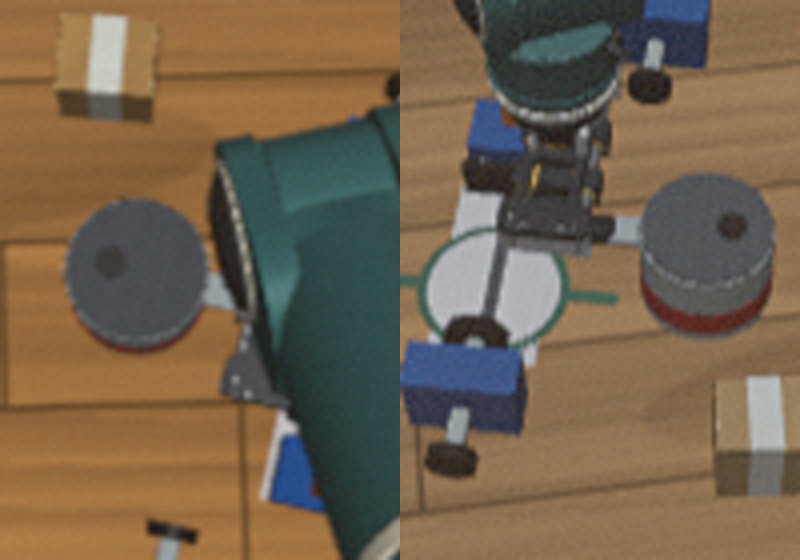

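The pot is upright on the bench, its lid centred at (137,270) in the left crop and (707,230) in the right. The handle is held, pointing at the clamp.

```bash
python3 - <<'E'
from h import *;from go import C,X,Y
d=pickle.load(open('im2.pkl','rb'))
p,e=two(d['top'],(318.9,177.1),d['scene'],(316.4,207.1));q=p[:2]-C;print(p,e,q@X,q@Y)
for n,z,uv in(('top',.088,(318.9,177.1)),('scene',.088,(316.4,207.1))):
    p=onplane(d[n],*uv,z);q=p[:2]-C;print(p,q@X,q@Y)
E
```

```text
[ 0.61660025 -0.01535041  0.08337086] 0.00017387616721197745 -0.021236944087279472 0.17731818779813813
[ 0.61580284 -0.01529623  0.088     ] -0.022023537999794306 0.17717647498743702
[ 0.6197039  -0.01596804  0.088     ] -0.018076340350547324 0.17747526841192288
```

jog_arm(
  increments=[
    [15, -1, 0, 0, 0],
    [15, -3.5, 0, 0, 0],
    [15, -7.5, 0, 0, 0],
    [15, -13, 0.5, 0, -0.5],
    [15, -20, 1, 0, -0.5],
    [15, -28, 1.5, 0, -0.5],
    [15, -37, 2, 0, -1],
    [15, -46.5, 2.5, 0, -1],
    [15, -57, 3, 0, -1],
    [15, -67.5, 3.5, 0, -1],
    [15, -78, 4, 0, -1],
    [15, -88, 4.5, 0, -1],
  ],
)

```text
t: 11.32
tool_pos: [0.5676, -0.2119, 0.2517]
ee_rot: [0.79, 0.613, -0.0, -0.0]
wrist_force: [0.6, 1.4, -2.7]
grip_width: 0.232
gripper_force: 19.9
```

jog_arm(
  increments=[
    [15, -10, 0.5, 0, 0],
    [15, -20, 1, 0, 0],
    [15, -30, 1.5, 0, 0],
    [15, -40, 2, 0, 0],
    [15, -49, 2.5, 0, 0],
    [15, -58, 3, 0, 0],
    [15, -66, 3.5, 0, 0],
    [15, -73, 4, 0, 0],
    [15, -79, 4, 0, 0],
    [15, -83, 4.5, 0, 0],
    [15, -85, 4.5, 0, 0],
    [15, -85, 4.5, 0, 0],
  ],
)

```text
t: 12.32
tool_pos: [0.5512, -0.2945, 0.2517]
ee_rot: [0.79, 0.613, -0.0, 0.0]
wrist_force: [0.4, -1.1, 0.0]
grip_width: 0.236
gripper_force: 19.9
```

jog_arm(
  increments=[
    [15, 0, 0, 0, 0],
    [15, 0, 0, 0, 0],
  ],
)

```text
t: 12.48
tool_pos: [0.5514, -0.2938, 0.2518]
ee_rot: [0.79, 0.614, -0.0, 0.0]
wrist_force: [-0.5, -1.4, -1.3]
grip_width: 0.232
gripper_force: 19.9
```

```bash
python3 seg.py -0.01 0.0 270 6 0;python3 go.py
```

```text
axis now clamp -0.0162 0.0063 phi 269.8073247076319 t 12.4833 F [-0.5 -1.4 -1.3] z 0.2517733822277461
[[15, -0.5, 0.5, 0.0, np.float64(-0.0)], [15, -1.6, 1.7, 0.0, np.float64(-0.0)], [15, -3.2, 3.3, 0.0, np.float64(-0.1)], [15, -4.7, 4.9, 0.0, np.float64(-0.1)], [15, -5.8, 6.1, 0.0, np.float64(-0.2)], [15, -6.3, 6.6, 0.0, np.float64(-0.2)]]
t 12.4833 clamp xy -0.0166 -0.1087 z 0.2518 F xyz [-0.5 -1.4 -1.3] 0.23246279039353182
```

jog_arm(
  increments=[
    [15, -2, 1, 0, 0],
    [15, -4, 2, 0, 0],
    [15, -5, 3, 0, 0],
    [15, -5, 4, 0, 0],
    [15, -5, 5, 0, 0],
    [15, -5, 6, 0, 0],
    [15, -5, 7, 0, 0],
    [15, -5, 8, 0, 0],
    [15, -5, 8, 0, 0],
  ],
)

```text
t: 13.23
tool_pos: [0.558, -0.3008, 0.2516]
ee_rot: [0.79, 0.614, 0.0, -0.0]
wrist_force: [-0.6, -0.6, -1.9]
grip_width: 0.234
gripper_force: 20.0
```

```bash
python3 go.py; python3 - <<'E'
from station import get_image
import cv2,pickle
d={n:get_image(n) for n in('scene','wrist')};pickle.dump(d,open('im3.pkl','wb'))
b=cv2.resize(d['scene']['frame'][160:270,210:310],None,fx=4,fy=4,interpolation=cv2.INTER_CUBIC)
w=cv2.resize(d['wrist']['frame'],None,fx=.625,fy=.625)
w=cv2.copyMakeBorder(w,0,440-w.shape[0],0,0,cv2.BORDER_CONSTANT)
cv2.imwrite('pics/c5.png',cv2.hconcat([b,w]))
E
```

```text
t 13.2333 clamp xy -0.0085 -0.1138 z 0.2516 F xyz [-0.6 -0.6 -1.9] 0.23384566844129073
```

View pics/c5.png

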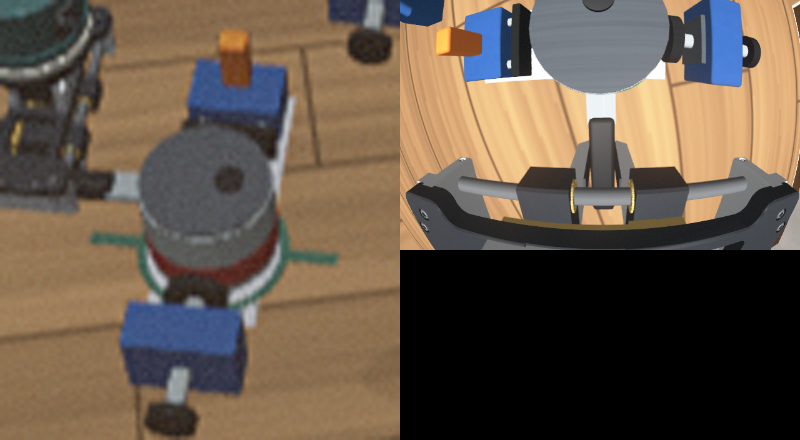

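The pot stands in the ring between jaw and pad, with the handle toward -y. The lid centre in the scene crop is at (207,182).

```bash
python3 - <<'E'
from h import *;from go import C,X,Y
d=pickle.load(open('im3.pkl','rb'))
p=onplane(d['scene'],261.4,205.1,.088);q=p[:2]-C;print(p,q@X,q@Y)
E
```

```text
[ 0.5870606  -0.18908597  0.088     ] -0.007562037424927049 0.0016206339814062234
```

jog_arm(
  increments=[
    [15, 0, 0.5, 0, 0],
    [15, 0, 1, 0, 0],
    [15, 0, 1.5, 0, 0],
    [15, 0, 2, 0, 0],
    [15, 0, 2.5, 0, 0],
    [15, 0, 3, 0, 0],
    [15, 0, 3, 0, 0],
  ],
)

```text
t: 13.92
tool_pos: [0.5608, -0.3016, 0.2516]
ee_rot: [0.79, 0.614, 0.0, -0.0]
wrist_force: [-1.2, 0.5, -1.4]
grip_width: 0.233
gripper_force: 20.0
```

```bash
python3 go.py
```

```text
t 13.9167 clamp xy -0.0056 -0.1139 z 0.2516 F xyz [-1.2  0.5 -1.4] 0.23317252179103107
```

jog_arm(
  increments=[
    [15, 0, 0.5, 0, 0],
    [15, 0, 1, 0, 0],
    [15, 0, 1.5, 0, 0],
    [15, 0, 2, 0, 0],
    [15, 0, 2, 0, 0],
  ],
)

```text
t: 14.33
tool_pos: [0.5628, -0.3021, 0.2517]
ee_rot: [0.79, 0.614, 0.0, -0.0]
wrist_force: [-0.9, 0.4, -1.6]
grip_width: 0.228
gripper_force: 20.0
```

jog_arm(
  increments=[
    [15, 0, 0.5, 0, 0],
    [15, 0, 1, 0, 0],
    [15, 0, 1.5, 0, 0],
    [15, 0, 2, 0, 0],
    [15, 0, 2, 0, 0],
  ],
)

```text
t: 14.75
tool_pos: [0.5647, -0.3025, 0.2517]
ee_rot: [0.79, 0.614, 0.0, -0.0]
wrist_force: [-1.7, 0.0, -1.7]
grip_width: 0.233
gripper_force: 20.0
```

```bash
python3 go.py
```

```text
t 14.75 clamp xy -0.0016 -0.1139 z 0.2517 F xyz [-1.7  0.  -1.7] 0.23316516106102736
```

jog_arm(
  increments=[
    [15, 0, 0.5, 0, 0],
    [15, 0, 1, 0, 0],
    [15, 0, 1.5, 0, 0],
    [15, 0, 2, 0, 0],
    [15, 0, 2, 0, 0],
  ],
)

```text
t: 15.17
tool_pos: [0.5667, -0.303, 0.2517]
ee_rot: [0.79, 0.614, 0.0, -0.0]
wrist_force: [-1.4, -0.0, -1.1]
grip_width: 0.234
gripper_force: 20.0
```

jog_arm(
  increments=[
    [15, 0, 0.5, 0, 0],
    [15, 0, 1, 0, 0],
    [15, 0, 1.5, 0, 0],
    [15, 0, 2, 0, 0],
    [15, 0, 2, 0, 0],
  ],
)

```text
t: 15.58
tool_pos: [0.5686, -0.3035, 0.2516]
ee_rot: [0.79, 0.614, -0.0, -0.0]
wrist_force: [-1.2, -0.5, -1.9]
grip_width: 0.234
gripper_force: 20.0
```

```bash
python3 go.py; python3 - <<'E'
from station import get_image
from h import *
from go import C,X,Y
d={n:get_image(n) for n in('scene','wrist')};pickle.dump(d,open('im4.pkl','wb'))
b=cv2.resize(d['scene']['frame'][160:270,210:310],None,fx=4,fy=4,interpolation=cv2.INTER_CUBIC)
w=cv2.resize(d['wrist']['frame'][0:220,120:320+200],None,fx=2,fy=2)[:, 300:700]
cv2.imwrite('pics/c6.png',cv2.hconcat([b,w[:440]]))
E
```

```text
t 15.5833 clamp xy 0.0024 -0.1139 z 0.2516 F xyz [-1.2 -0.5 -1.9] 0.23441639648417198
```

View pics/c6.png

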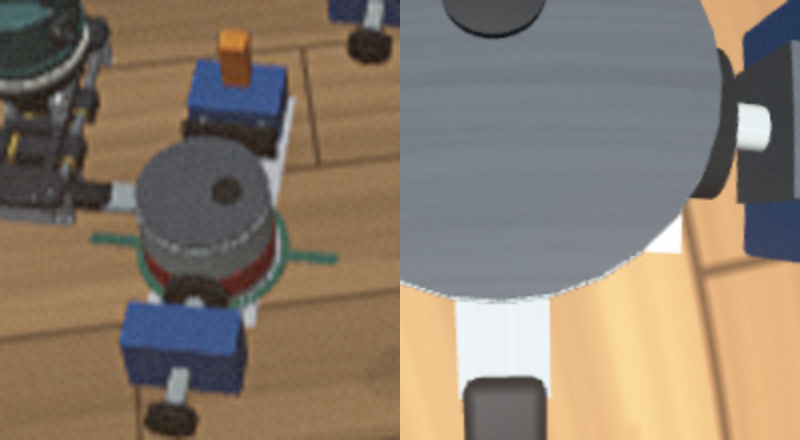

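The pot is just short of the pad or at it, flat and central. I'll release the handle and go to the jaw grip.

jog_arm(
  increments=[
    [30, 0, 0, 0, 0],
    [50, 0, 0, 0, 0],
    [50, 0, 0, 0, 0],
    [50, 0, 0, 0, 0],
    [50, 0, 0, 0, 0],
    [50, 0, 0, -15, 0],
    [50, 0, 0, -40, 0],
    [50, 0, 0, -70, 0],
    [50, 0, 0, -95, 0],
    [50, 0, 0, -105, 0],
    [50, 0, 0, -105, 0],
  ],
)

```text
t: 16.6
tool_pos: [0.569, -0.3035, 0.3602]
ee_rot: [0.79, 0.614, 0.001, 0.002]
wrist_force: [-0.2, 0.5, -0.7]
grip_width: 0.535
gripper_force: 0.0
```

```bash
python3 go.py .4514 -.1569 .35 -14.1
```

```text
t 16.6 clamp xy 0.0028 -0.1138 z 0.3602 F xyz [-0.2  0.5 -0.7] 0.534856766970021
(array([ 113. , -150.2,    9.5]), np.float64(-0.2))
```

jog_arm(
  increments=[
    [50, 15, -20, 0, 0],
    [50, 35, -46, 0, 0],
    [50, 55, -73, 0, 0],
    [50, 75, -100, 0, 0],
    [50, 92, -122, 0, 0],
    [50, 105, -140, 0, 0],
    [50, 113, -150, 0, 0],
    [50, 113, -150, 0, 0],
    [50, 113, -150, 10, 0],
    [50, 113, -150, 10, 0],
  ],
)

```text
t: 17.43
tool_pos: [0.4512, -0.1579, 0.3451]
ee_rot: [0.79, 0.613, -0.0, -0.001]
wrist_force: [-0.1, -0.3, 0.1]
grip_width: 0.53
gripper_force: 0.0
```

```bash
python3 go.py .4514 -.1569 .26 -14.1; python3 - <<'E'
from station import get_image
from h import *
from go import C,X,Y
w=get_image('wrist')
t=get_image('top');s=get_image('scene');pickle.dump((w,t,s),open('im5.pkl','wb'))
b=cv2.resize(s['frame'][160:270,210:310],None,fx=4,fy=4,interpolation=cv2.INTER_CUBIC)
cv2.imwrite('pics/c7.png',cv2.hconcat([b,cv2.resize(w['frame'][40:260,250:450],None,fx=2,fy=2)]))
E
```

```text
t 17.4333 clamp xy -0.1469 -0.0013 z 0.3451 F xyz [-0.1 -0.3  0.1] 0.530484834521348
(array([ 1. ,  0. , 85.1]), np.float64(-0.3))
```

View pics/c7.png

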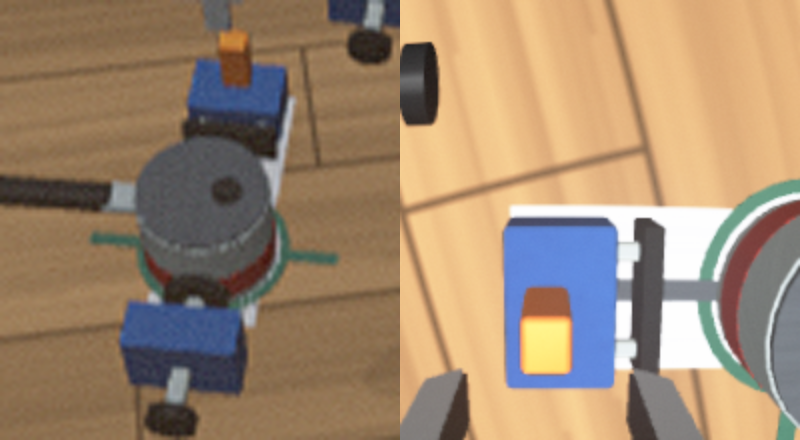

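The pot stands free in the ring and the grip is directly under the fingers. I'll grasp it and push.

jog_arm(
  increments=[
    [50, 1, 0, 25, 0],
    [50, 1, 0, 50, 0],
    [50, 1, 0, 75, 0],
    [50, 1, 0, 85, 0],
    [50, 1, 0, 85, 0],
    [12, 1, 0, 85, 0],
    [12, 1, 0, 85, 0],
    [12, 1, 0, 85, 0],
    [12, 1, 0, 85, 0],
    [12, 1, 0, 85, 0],
    [12, 1, 0, 85, 0],
    [12, 1, 0, 85, 0],
  ],
  grip_force=30,
)

```text
t: 18.58
tool_pos: [0.4513, -0.1561, 0.2623]
ee_rot: [0.79, 0.613, -0.0, 0.0]
wrist_force: [-4.1, 0.1, 10.3]
grip_width: 0.209
gripper_force: 30.0
```

jog_arm(
  increments=[
    [12, 0, 2, 0, 0],
    [12, 0, 5, 0, 0],
    [12, 0, 8, 0, 0],
    [12, 0, 12, 0, 0],
    [12, 0, 16, 0, 0],
    [12, 0, 20, 0, 0],
    [12, 0, 24, 0, 0],
    [12, 0, 27, 0, 0],
    [12, 0, 30, 0, 0],
    [12, 0, 32, 0, 0],
    [12, 0, 33, 0, 0],
    [12, 0, 33, 0, 0],
  ],
)

```text
t: 19.58
tool_pos: [0.4833, -0.1642, 0.2623]
ee_rot: [0.79, 0.614, -0.0, 0.0]
wrist_force: [-6.4, 1.7, 12.3]
grip_width: 0.208
gripper_force: 30.0
```

```bash
python3 go.py
```

```text
t 19.5833 clamp xy -0.1143 0.0005 z 0.2623 F xyz [-6.4  1.7 12.3] 0.20822626944079192
```

jog_arm(
  increments=[
    [12, 0, 0.5, -1, 0],
    [12, 0, 1, -1.7, 0],
    [12, 0, 2, -1.7, 0],
    [12, 0, 3, -1.7, 0],
    [12, 0, 4, -1.7, 0],
    [12, 0, 5, -1.7, 0],
  ],
)

```text
t: 20.08
tool_pos: [0.4869, -0.1652, 0.2624]
ee_rot: [0.79, 0.614, -0.001, -0.002]
wrist_force: [-9.0, 1.7, -11.5]
grip_width: 0.212
gripper_force: 30.0
```

jog_arm(
  increments=[
    [12, 0, 1, 0, 0],
    [12, 0, 2, 0, 0],
    [12, 0, 3, 0, 0],
  ],
)

```text
t: 20.33
tool_pos: [0.4898, -0.166, 0.2624]
ee_rot: [0.79, 0.613, -0.001, -0.002]
wrist_force: [-11.1, 2.4, -8.8]
grip_width: 0.214
gripper_force: 30.0
```

jog_arm(
  increments=[
    [12, 0, 1, 0, 0],
    [12, 0, 2, 0, 0],
    [12, 0, 3, 0, 0],
  ],
)

```text
t: 20.58
tool_pos: [0.4926, -0.1667, 0.2624]
ee_rot: [0.79, 0.614, -0.001, -0.002]
wrist_force: [-10.9, 2.4, -9.1]
grip_width: 0.212
gripper_force: 30.0
```

jog_arm(
  increments=[
    [12, 0, 1, 0.5, 0],
    [12, 0, 2, 0.8, 0],
    [12, 0, 3, 0.8, 0],
  ],
)

```text
t: 20.83
tool_pos: [0.4959, -0.1675, 0.2623]
ee_rot: [0.79, 0.613, -0.001, -0.001]
wrist_force: [-15.9, 2.7, 6.5]
grip_width: 0.207
gripper_force: 30.0
```

jog_arm(
  increments=[
    [12, 0, 1, 0, 0],
    [12, 0, 2, 0, 0],
    [12, 0, 2, 0, 0],
  ],
)

```text
t: 21.08
tool_pos: [0.4977, -0.1679, 0.2624]
ee_rot: [0.79, 0.614, -0.002, -0.001]
wrist_force: [-15.2, 3.1, 6.7]
grip_width: 0.208
gripper_force: 30.0
```

jog_arm(
  increments=[
    [12, 0, 1, 0, 0],
    [12, 0, 2, 0, 0],
    [12, 0, 2, 0, 0],
  ],
)

```text
t: 21.33
tool_pos: [0.4995, -0.1683, 0.2623]
ee_rot: [0.79, 0.614, -0.002, -0.002]
wrist_force: [-19.2, 3.7, 8.5]
grip_width: 0.215
gripper_force: 30.0
```

jog_arm(
  increments=[
    [12, 0, 0, 0, 0],
    [12, 0, 0, 0, 0],
    [12, 0, 0, 0, 0],
  ],
)

```text
t: 21.58
tool_pos: [0.4995, -0.1684, 0.2623]
ee_rot: [0.79, 0.614, -0.002, -0.001]
wrist_force: [-15.7, 4.2, 8.2]
grip_width: 0.209
gripper_force: 30.0
```

```bash
python3 go.py
```

```text
t 21.5833 clamp xy -0.0975 0.0004 z 0.2623 F xyz [-15.7   4.2   8.2] 0.2087614062869185
```

jog_arm(
  increments=[
    [30, 0, 0, 0, 0],
    [44, 0, 0, 0, 0],
    [44, 0, 0, 0, 0],
    [44, 0, 0, 0, 0],
    [44, 0, 0, 0, 0],
    [44, 0, 0, -20, 0],
    [44, 0, 0, -50, 0],
    [44, 0, 0, -80, 0],
    [44, 0, 0, -100, 0],
    [44, 0, 0, -100, 0],
  ],
)

```text
t: 22.42
tool_pos: [0.5017, -0.1685, 0.3665]
ee_rot: [0.79, 0.614, 0.001, 0.002]
wrist_force: [1.0, -0.9, -0.1]
grip_width: 0.469
gripper_force: 0.0
```

jog_arm(
  increments=[
    [44, 0, -30, 0, 0],
    [44, 0, -65, 0, 0],
    [44, 0, -90, 0, 0],
    [44, 0, -100, 0, 0],
    [44, 0, -100, 0, 0],
    [44, 0, -100, 0, 0],
  ],
)

```text
t: 22.92
tool_pos: [0.4042, -0.1442, 0.3629]
ee_rot: [0.79, 0.613, 0.0, 0.001]
wrist_force: [0.2, -0.4, 0.5]
grip_width: 0.47
gripper_force: 0.0
```

```bash
python3 go.py; python3 - <<'E'
from station import get_image
from h import *
w=get_image('wrist');s=get_image('scene');pickle.dump((w,s),open('im6.pkl','wb'))
b=cv2.resize(s['frame'][160:270,210:310],None,fx=4,fy=4,interpolation=cv2.INTER_CUBIC)
cv2.imwrite('pics/c8.png',cv2.hconcat([b,cv2.resize(w['frame'][0:275,310:560],None,fx=1.6,fy=1.6)]))
E
```

```text
t 22.9167 clamp xy -0.1958 0.0006 z 0.3629 F xyz [ 0.2 -0.4  0.5] 0.4699047059256743
```

View pics/c8.png

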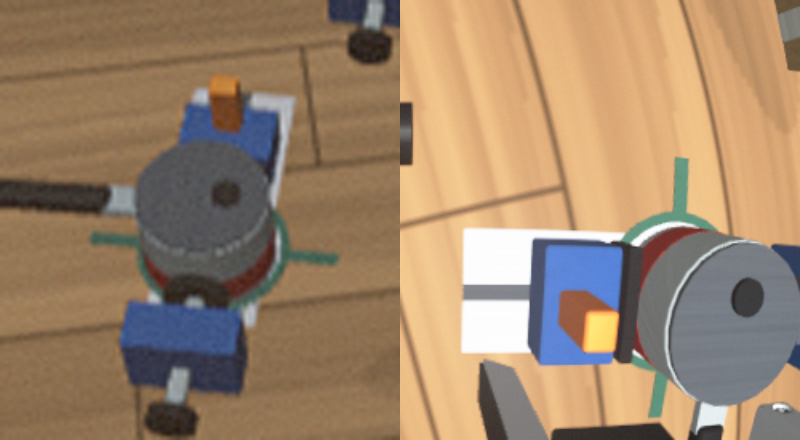

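The rubber face is pressed into the jaw and against the pot. The pot is flat, with its lid at about (204,198) in the left crop. One last check on centring.

```bash
python3 - <<'E'
from h import *;from go import C,X,Y
w,s=pickle.load(open('im6.pkl','rb'))
for v in (198,):
    p=onplane(s,210+204.5/4-.5,160+(v+.5)/4-.5,.088);q=p[:2]-C;print(q@X,q@Y)
p=wplane(w,310+734/1.6,320/1.6,.088);q=p[:2]-C;print('wrist',q@X,q@Y)
E
```

```text
0.008043283040335834 0.001791492475528227
wrist 1.8147850349675698 -0.014510478136255556
```

```bash
python3 -c "
from station import job_done;print(job_done())"
```

```text
the job is handed in; nothing more can be done
None
```

I opened the jaw and slid the pot flat to the green mark; it measured within about 2 mm of centre along the cross line and sits about 8 mm from the ring centre toward the fence. The jaw is shut on it, its sprung face pressed in roughly 6 mm (estimated from the push force), and I handed the job in at about 23 s.

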